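# Square up the drawer box corner

### The arm

A 6-joint arm with a two-finger parallel gripper is mounted at the origin on a cart in front of the work surface, level with it; the furniture and walls round the work are solid. World frame = base frame: x ahead of the robot, y to its left, z up, the work surface at z = 0. Lengths are in m, angles in rad, forces in N, time in s.
With the tool pointing down it reaches from about 0.225 to 0.875 m from the base axis. Payload 3.4 kg.
Tool frame: the origin (TCP) lies on the centre line of the jaws, within the pads' length; the fingertips stand 11 mm ahead of it and the grasp point (between the pads) lies 8 mm behind it; z points along the fingers, y is the line along which they close (so a half turn about z gives the same grasp; the last joint's range is limited). The gripper opens to 85 mm and grips with 20 to 120 N. Pads are 22 mm wide; open, the fingers measure 114 mm over their backs; the gripper's body (76 mm by 85 mm) begins 54 mm behind the grasp point. The pads swing forward as they close: fully open they stand 13 mm farther back than shut.
Start: joints at [1.085, 0.276, 1.505, -0, 1.361, -0.121], TCP at [0.205, 0.537, 0.242] pointing down, gripper open.
Joint ranges: [-2.89, 2.89], [-0.75, 2.08], [0.22, 2.7], [-1.18, 4.32], [0.11, 2.71], [-2.7, 2.7]. Speed limits (rad/s): [2.57, 2.57, 3.14, 3.14, 3.14, 3.14].

### API

Orientations are given as a unit quaternion [w, x, y, z].
In Python, from rig import manip, eyes, job gives the robot as it stands.
- The arm moves only by the tool drive_tool, never from a script. Its argument "rows" is a list of rows, each a list of 3 entries, a list of its own where there are three numbers: the turn, a rotation vector about the world's x, y, z in rad, then the shift along the world's x, y, z in cm, then the finger opening in cm, from 0 to 8.54. A call has 1 to 8 rows; each row shifts and turns the commanded pose from where the row before left it; what a row does not reach is not made up. A row lasts 1/8 s, in which the tool goes at most 62.5 mm and 10.7 degrees, less where a joint would pass 70% of its speed; a pose out of reach is approached as far as the arm can. A call is refused whole if a number of a shift passes 6.25 or a number of a turn 0.188, either way. A call with a gripper value outside its range is refused whole. The fingers move at their own pace and stop on an object; "force" is the grip in N (left out, the last holds). Time passes only in rows, so rows that do not move let the fingers close. It gives the time, the measured TCP pose, the force, the opening and the grip force at its end, in the units of the state.
- manip.get_state(): the state, without advancing time (a new reading comes with each control period).
- eyes.get_image(name): name is "scene" or "side" or "wrist"; returns the picture (400x640x3 uint8, red, green, blue); there is no depth.
- eyes.get_calibration(name): a dict with "camera_matrix" (3x3 intrinsics, pixels), "view" (4x4, takes a point from world to camera coordinates). Camera axes: x right, y up, looking along -z (the intrinsics and any distortion apply to the point x, -y, -z); pixel columns grow to the right and rows downward; lengths in m; the calibration is good to about 2 mm. A picture is of the moment at which its call begins: read the wrist's pose just before it. get_calibration takes no time and is no camera call; for the wrist camera it gives the pose at the moment of the call.
- job.sign_off(): hands the job in; it is judged then, once.
The state is a dict: "clock": time; "qpos": joint angles; "qd": joint speeds; "effort": joint torques, N m; "position": TCP position; "ee_rot": TCP orientation; "contact_force": force on the tool from outside, world axes, zero at the start; "moment": the same for the moment, N m; "width": finger opening in m; "gripper_force": force on a finger pad.
Only numpy, scipy, OpenCV 4.12 (cv2) and the standard library are available. Lean on these libraries where they do the work, as an engineer would, in place of code of your own. Each camera call takes 0.05 s, during which the arm holds its last target. There are 200 camera calls.

### The job

The drawer box being glued up on the plywood board has racked out of square at its far left corner. Take the metal corner square by its red bar, bring it slowly into that corner and press it gently but firmly (about 12 N each way) against the drawer front and the left end until both legs lie flush without a gap; keep it pressed for a second, then lift it out and lay it flat on the bare worktop beside the board. Move the wood with nothing but the square, never load a side with more than 22 N, and leave the glue bottle, the tape and the mug where they are.

Things in the scene. Friction and masses are not known exactly. Their poses are not given: they have to be found in the camera images.
- board: Fixed plywood board, 270 x 370 x 12 mm. Origin: centre of its underside, on the worktop; x points to its far edge, y to its left, z up. On it stands a drawer box without a bottom, set by hand. Inner faces when square, nominally: drawer front (far side) x = +95, near side x = -105, left end y = +138, right end y = -138 mm. Sides 50 mm high, 12 mm thick; the front 56 mm high.
- back_side: Mounting of the drawer front: four screws on the board through slotted brackets. Origin at board (95, 0, 12) mm, axes as the board's. The front itself (322 x 16 x 56 mm, rigid once set, parallel to the board's y axis) sits in the slots: its inner face is anywhere within 5 mm of x = 0 here, to be found by touch. Struck faster than about 10 mm/s it takes 15 N and more.
- corner (a point): Nominal inner corner of drawer front and left end, fixed to the board at (95, 138, 12) mm. The true corner lies up to 5 mm from it along x and up to 5 mm along y (the ends and near side together may stand that far left or right). The left end turns about its upright line.
- left_end (a joint): Angle of the left end about the corner, rad: 0 = exactly square; positive = its near end leans inwards, to the right (corner too sharp; 0.06 to 0.12 at the start). Stiff with setting glue: it turns only under a steady moment of about 0.6 N m (about 4 N at 150 mm from the corner) and stays where left. The right end turns with it, the near side shifts along.
- square_grip (a point): Mid-point of the corner square's red bar, 17 mm above the square's underside. Aluminium, 0.2 to 0.35 kg. Two legs 150 long, 20 wide, 18 mm high at 90 degrees: outer faces at x = +60 and y = +60 mm here, running back to y = -90 and x = -90 mm; heel clipped 16 mm. Bar 12 thick, 34 high, 135 mm long; its flat faces look along (1, 1), to the heel, and (-1, -1).
- square: The same corner square; origin on its underside below the bar's middle, axes as square_grip. Home in the corner its axes are parallel to the board's and its origin is at (35, 78, 12) mm in the board's frame, give or take 5 mm each way. Its smooth legs slide on the wood with a friction coefficient of about 0.3.
- glue: White glue bottle with orange nozzle, 52 mm across, 148 mm high; bystander. Origin: centre of its underside.
- tape: Roll of masking tape, 100 mm across, 25 mm high, lying flat; bystander. Origin: centre of its underside.
- mug: Striped mug, 86 x 120 x 101 mm with its handle; bystander. Origin: centre of its underside.
- blender: Fixed jug blender, about 220 x 210 mm and 413 mm high, between the board and the square's place but farther from the robot: carry the square round it on the near side. Origin: centre of its underside.

How it is judged:
On the way:
1. the square is pressed into the far left corner, flush against the drawer front and the left end at once (over 5 N on each, square and corner true within 0.012 rad), for 0.5 s (contact force between square and back_side above 5 N and contact force between square and left_end above 5 N and angle between the y axis of square_grip and the y axis of board, either way round below 0.012 rad and value of joint left_end between -0.012 and 0.012 rad and horizontal distance between square_grip and corner below 0.095 m), for 0.5 s.
At the end, for the whole second after the job is handed in: The corner is square within 0.012 rad (0.7 degrees) and the square lies flat on the bare worktop, off the board and not touching it (value of joint left_end between -0.012 and 0.012 rad and height (world z) of square_grip between 0.012 and 0.021 m and angle between square_grip's own z axis and vertical below 0.05 rad and contact force between square and board below 0.05 N).
It fails at once if the square is pressed with more than 22 N against the drawer front (contact force between square and back_side above 22 N).
It fails at once if the square is pressed with more than 22 N against the left end (contact force between square and left_end above 22 N).
It fails at once if the corner is forced open beyond square by more than 0.03 rad (value of joint left_end below -0.03 rad).
It fails at once if the robot itself pushes on the box (contact force between any of the fingers, the arm and board above 2 N).
It fails at once if the glue bottle, the tape or the mug is moved (distance of any of glue, tape, mug from where it was at the start of the episode above 0.02 m).
It also fails if it takes over 72 s, if anything falls off the work surface, if the arm or the gripper's body presses on something with over 40 N, if the wrist force passes 120 N, or if a joint passes its speed limit or range.

## Working session

There is one attempt and no reset: what is moved stays moved. The work goes in short steps, Python scripts to look and compute and a tool call to move; the robot and the scene stay as the last step left them, time stands still between calls to the robot, and variables do not carry over. Pictures are saved under pics/ and viewed, at most 10 in all, crops included, and the job is handed in when it is done.

Besides the shell and the picture viewer there is one more tool, called after "Call:" as name(argument=value, ...), one argument or row to a line, values as JSON. drive_tool: Moves the arm, as the interface text tells. Its arguments: {"type":"object","properties":{"rows":{"type":"array"},"force":{"type":"number"}},"required":["rows"]}

```bash
mkdir -p pics; cat > h.py <<'E'
import numpy as np, cv2
from rig import manip, eyes, job
def snap(n,f):
    c=eyes.get_calibration(n); im=eyes.get_image(n); cv2.imwrite('pics/'+f,cv2.cvtColor(im,cv2.COLOR_RGB2BGR)); return c,im
def ray(c,u,v,z):
    K=np.array(c['camera_matrix']);V=np.array(c['view']);d=np.linalg.inv(K)@[u,v,1];d=np.array([d[0],-d[1],-d[2]])
    R=V[:3,:3].T;o=-R@V[:3,3];d=R@d;return o+d*(z-o[2])/d[2]
def proj(c,p):
    K=np.array(c['camera_matrix']);V=np.array(c['view']);q=V[:3,:3]@np.array(p)+V[:3,3];q=K@[q[0],-q[1],-q[2]];return q[:2]/q[2]
E
python3 - <<'E'
from h import *
for n in('scene','side','wrist'):
    c,_=snap(n,n+'1.png');V=np.array(c['view']);print(n,-V[:3,:3].T@V[:3,3],c.keys())
print(manip.get_state())
E
```

```text
scene [-0.17335654 -0.69109188  0.8107411 ] dict_keys(['camera_matrix', 'view'])
side [ 0.19566153 -1.07576009  0.50838554] dict_keys(['camera_matrix', 'view'])
wrist [0.12849188 0.56668094 0.37410056] dict_keys(['camera_matrix', 'view'])
{'clock': 0.15, 'qpos': array([ 1.08498970e+00,  2.76457218e-01,  1.50581893e+00,  3.60042632e-05,
        1.36069115e+00, -1.20987447e-01]), 'qd': array([-0.00048984, -0.00111276, -0.00543411,  0.00196035, -0.0015833 ,
       -0.00068614]), 'effort': array([ 2.15365886e-03, -4.17142868e+01, -2.46033633e+01, -9.60993930e-05,
        7.53846369e-03,  1.08481612e-05]), 'position': array([0.20496497, 0.53684082, 0.24164346]), 'ee_rot': array([-2.22146491e-04,  1.81403370e-01,  9.83408534e-01, -6.50670354e-04]), 'contact_force': array([-1.20627265,  0.36457088, -0.36973041]), 'moment': array([-0.03127527,  0.01935523, -0.05310245]), 'gripper_force': 0.0, 'width': 0.08539772251416289}
```

View pics/scene1.png

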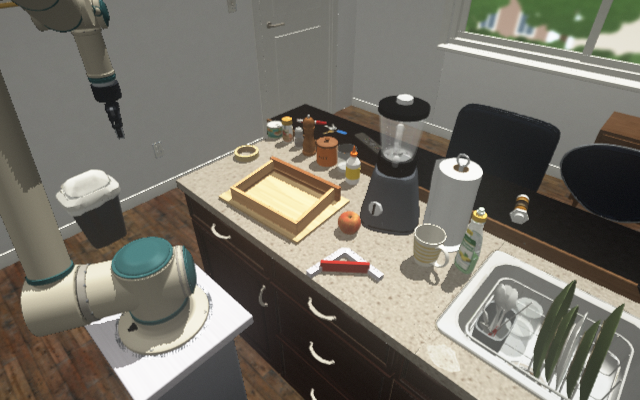

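View pics/wrist1.png

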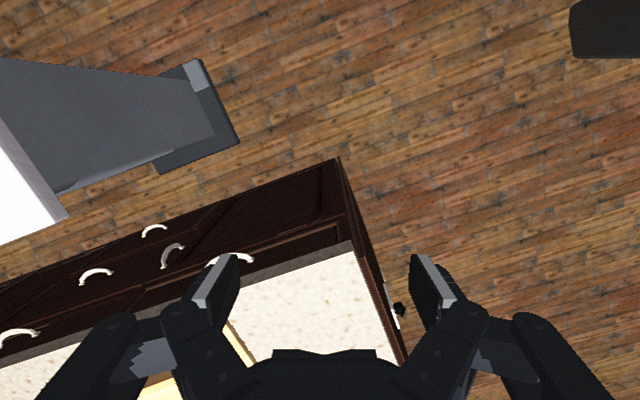

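The scene view shows the board around (285,195), the square with its red bar at (345,267), the blender at (395,180), and the tape at (246,153). The wrist view shows only floor and the worktop's corner. I'll enlarge the board and the square.

```bash
python3 - <<'E'
from h import *
im=cv2.imread('pics/scene1.png')
a=cv2.resize(im[145:240,210:355],None,fx=5.5,fy=5.5,interpolation=cv2.INTER_CUBIC)[:,:797]
cv2.imwrite('pics/c1.png',a)
b=cv2.resize(im[240:290,300:390],None,fx=8,fy=8,interpolation=cv2.INTER_CUBIC)
cv2.imwrite('pics/c2.png',b)
E
```

```text
(no output)
```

View pics/c1.png

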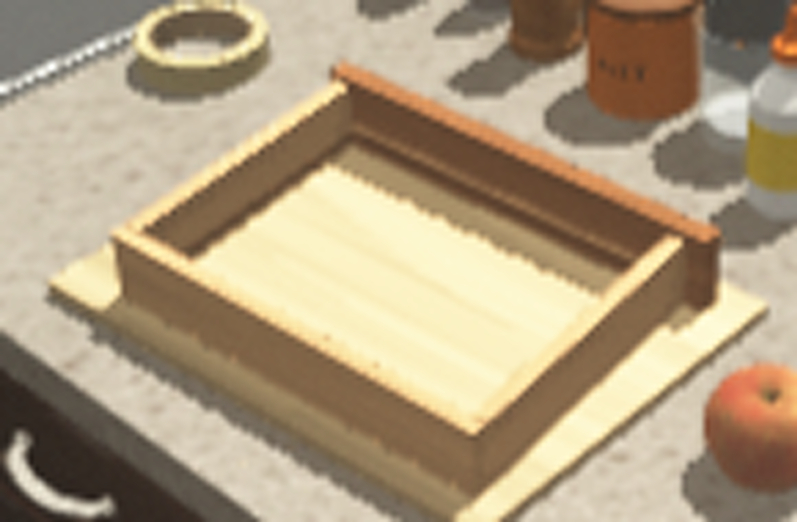

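View pics/c2.png

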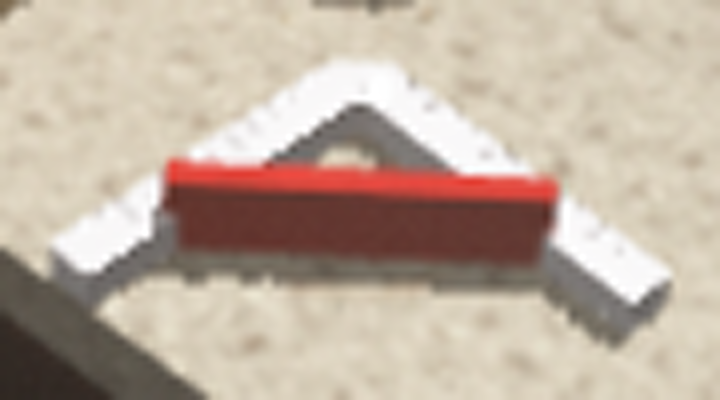

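Board crop: near-left board corner at crop (50,288), far-right at (768,308); drawer front top ends at (337,68) and (718,238). Square crop: the bar's top runs from (167,172) to (556,190), the heel clip spans (335,62) to (390,62), and the leg ends are at (50,245) and (670,280).

```bash
cat > m.py <<'E'
from h import *
from scipy.optimize import least_squares
c=eyes.get_calibration('scene')
f1=lambda u,v:((u+.5)/5.5-.5+210,(v+.5)/5.5-.5+145)
f2=lambda u,v:((u+.5)/8-.5+300,(v+.5)/8-.5+240)
def fit(model,px,x0):
    r=least_squares(lambda x:np.concatenate([proj(c,[x[0]+np.cos(x[2])*a-np.sin(x[2])*b,x[1]+np.sin(x[2])*a+np.cos(x[2])*b,z])-p for (a,b,z),p in zip(model,px)]),x0)
    print(r.x.round(4),np.degrees(r.x[2]).round(2),r.fun.reshape(-1,2).round(1).tolist());return r.x
M=[(-.135,.185,.012),(.135,-.185,.012),(.111,.161,.068),(.111,-.161,.068)]
P=[f1(50,288),f1(768,308),f1(337,65),f1(718,235)]
for m,p in zip(M,P):print(ray(c,*p,m[2]).round(4))
fit(M,P,[.6,.3,0])
fit(M[:2],P[:2],[.6,.3,0])
s=np.sqrt(.5); e=.0675;t=.006
S=[(s*(-e-t),s*(e-t),.034),(s*(e-t),s*(-e-t),.034),(s*(-e+t),s*(e+t),.034),(s*(e+t),s*(-e+t),.034),(.06,.044,.018),(.044,.06,.018),(-.09,.06,.018),(-.09,.04,.018),(.06,-.09,.018),(.04,-.09,.018)]
Q=[f2(165,185),f2(553,202),f2(170,158),f2(557,178),f2(395,62),f2(332,62),f2(50,245),f2(88,275),f2(671,280),f2(637,307)]
for m,p in zip(S,Q):print(ray(c,*p,m[2]).round(4))
fit(S,Q,[.5,-.1,0.5])
E
python3 m.py
```

```text
[0.3741 0.3021 0.012 ]
[ 0.6665 -0.0428  0.012 ]
[0.6198 0.3029 0.068 ]
[ 0.6437 -0.0193  0.068 ]
[0.521  0.1319 0.0744] 4.26 [[-1.1, -0.3], [0.5, -0.4], [0.4, 0.2], [0.2, 0.1]]
[0.5209 0.1305 0.0692] 3.97 [[-0.8, -0.3], [0.8, -0.0]]
[ 0.3713 -0.1823  0.034 ]
[ 0.4556 -0.2842  0.034 ]
[ 0.3818 -0.1749  0.034 ]
[ 0.4655 -0.2784  0.034 ]
[ 0.4847 -0.1914  0.018 ]
[ 0.469  -0.1746  0.018 ]
[ 0.3352 -0.1622  0.018 ]
[ 0.3343 -0.1811  0.018 ]
[ 0.4671 -0.3266  0.018 ]
[ 0.4496 -0.3253  0.018 ]
[ 0.4188 -0.2302 -0.1045] -5.99 [[-0.1, -0.2], [0.9, 0.2], [-0.4, 0.0], [0.3, 0.0], [-0.0, 0.5], [0.1, 0.1], [-0.2, -0.2], [-0.2, 0.2], [0.2, -0.5], [-0.5, -0.2]]
```

The square fits at (0.419, -0.230) with yaw -6.0°, and the board at (0.521, 0.132) with yaw about 4.2°. Residuals are under 1 px and the sizes match. Next I'll check the wrist camera geometry and the blender.

```bash
python3 - <<'E'
from h import *
c=eyes.get_calibration('wrist')
for p in((320,200),(0,0),(640,0),(320,0),(320,270),(0,270)):print(p,ray(c,*p,0).round(3))
s=eyes.get_calibration('scene')
for p in((362,205),(390,231),(417,225),(415,262),(440,262),(335,228),(352,184),(246,158)):print(p,ray(s,*p,0).round(3))
E
```

```text
(320, 200) [0.248 0.515 0.   ]
(0, 0) [-0.092  0.272  0.   ]
(640, 0) [0.157 0.925 0.   ]
(320, 0) [0.032 0.599 0.   ]
(320, 270) [0.349 0.476 0.   ]
(0, 270) [0.183 0.04  0.   ]
(362, 205) [ 0.69  -0.081  0.   ]
(390, 231) [ 0.644 -0.228  0.   ]
(417, 225) [ 0.727 -0.274 -0.   ]
(415, 262) [ 0.582 -0.357  0.   ]
(440, 262) [ 0.631 -0.409  0.   ]
(335, 228) [ 0.537 -0.092  0.   ]
(352, 184) [0.764 0.024 0.   ]
(246, 158) [0.615 0.459 0.   ]
```

Call:
drive_tool(
  rows=[
    [[0,0,-0.05],[2.7,-3.6,0.8],8.5],
    [[0,0,-0.05],[2.7,-3.6,0.8],8.5],
    [[0,0,-0.05],[2.7,-3.6,0.8],8.5],
    [[0,0,-0.05],[2.7,-3.6,0.8],8.5],
    [[0,0,-0.05],[2.7,-3.6,0.8],8.5],
    [[0,0,-0.05],[2.7,-3.6,0.8],8.5],
    [[0,0,-0.05],[2.7,-3.6,0.8],8.5],
    [[0,0,-0.05],[2.7,-3.6,0.8],8.5],
  ],
)

```text
clock: 1.15
position: [0.4217, 0.2479, 0.3064]
ee_rot: [-0.0, 0.374, 0.927, 0.0]
contact_force: [1.1, 0.4, 0.5]
width: 0.0848
gripper_force: 0.0
```

Call:
drive_tool(
  rows=[
    [[0,0,-0.05],[2.7,-3.6,0.8],8.5],
    [[0,0,-0.05],[2.7,-3.6,0.8],8.5],
    [[0,0,-0.025],[2.7,-3.6,0.8],8.5],
    [[0,0,0],[2.7,-3.6,0],8.5],
    [[0,0,0],[0,0,0],8.5],
    [[0,0,0],[0,0,0],8.5],
    [[0,0,0],[0,0,0],8.5],
  ],
)

```text
clock: 2.02
position: [0.5284, 0.1061, 0.3303]
ee_rot: [-0.0, 0.43, 0.903, 0.0]
contact_force: [-0.0, 0.2, -0.0]
width: 0.0851
gripper_force: 0.0
```

```bash
python3 - <<'E'
from h import *
c,im=snap('wrist','w2.png'); np.savez('w2.npz',K=c['camera_matrix'],V=c['view'])
s=manip.get_state();print(s['position'],s['ee_rot'],s['qpos'])
E
```

```text
[0.52838239 0.10619855 0.33043527] [-1.36476701e-04  4.29666017e-01  9.02987860e-01  1.39833532e-04] [ 6.89679732e-02  1.83975903e-01  1.41427763e+00  3.77781402e-04
  1.54343964e+00 -6.13592928e-01]
```

View pics/w2.png

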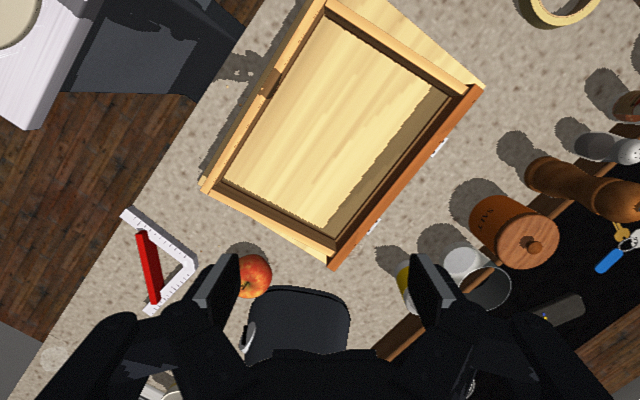

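The wrist view shows the box with the drawer front from (484,86) to (331,270), the far-left corner near (465,95), and the square with its red bar from (140,233) to (155,305). I'll enlarge the key corners.

```bash
python3 - <<'E'
from h import *
im=cv2.imread('pics/w2.png')
o=np.zeros((600,800,3),np.uint8)
def put(x0,y0,w,h,s,X,Y): 
    r=cv2.resize(im[y0:y0+h,x0:x0+w],None,fx=s,fy=s,interpolation=cv2.INTER_CUBIC);o[Y:Y+h*s,X:X+w*s]=r
put(420,60,79,49,5,0,0)      # A
put(290,225,60,50,5,0,250)   # B
put(190,165,50,40,5,405,0)   # C
put(310,0,38,28,5,608,0)    # D
put(112,198,90,120,3,310,240) # E
put(375,0,30,30,5,600,240)  #F
cv2.imwrite('pics/c3.png',o)
E
```

```text
(no output)
```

View pics/c3.png

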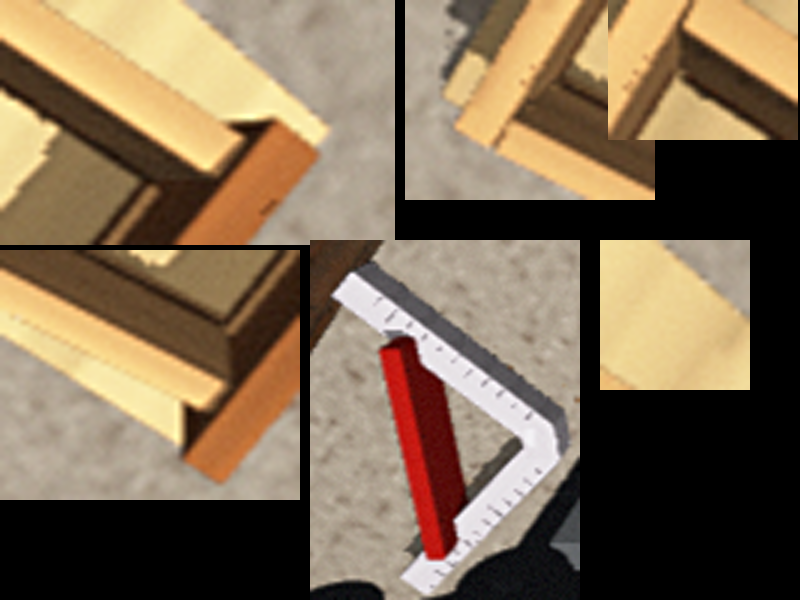

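```bash
cat > m2.py <<'E'
from h import *
from m import fit,S,M
import m
d=np.load('w2.npz');c=dict(camera_matrix=d['K'],view=d['V']);m.c=c
A=lambda u,v:((u+.5)/5-.5+420,(v+.5)/5-.5+60)
B=lambda u,v:((u+.5)/5-.5+290,(v-250+.5)/5-.5+225)
D=lambda u,v:((u-608+.5)/5-.5+310,(v+.5)/5-.5)
C=lambda u,v:((u-405+.5)/5-.5+190,(v+.5)/5-.5+165)
E=lambda u,v:((u-310+.5)/3-.5+112,(v-240+.5)/3-.5+198)
print('front')
pts=[(A(272,120),.068),(A(320,157),.068),(B(185,457),.068),(B(222,483),.068),(A(330,130),.012),(A(217,176),.062),(D(685,35),.062),(C(457,127),.062)]
w=[ray(c,*p,z) for p,z in pts]
for x in w:print(x.round(4))
i=w[0]-w[2];o=w[1]-w[3];print('yaw',np.degrees(np.arctan2(-i[0],i[1])),np.degrees(np.arctan2(-o[0],o[1])),np.linalg.norm(i),np.linalg.norm(o))
l=w[5]-w[6];print('left end yaw',np.degrees(np.arctan2(l[1],l[0])),np.linalg.norm(l))
x=fit([(.095,.161,.068),(.111,.161,.068),(.095,-.161,.068),(.111,-.161,.068),(.135,.185,.012)],[p for p,_ in pts[:5]],[.52,.13,.07])
print('sq')
k=[0,1,2,3,7,6,8,9]
k=[2,0,1,3,6,7,8,9]
Q=[E(415,340),E(381,350),E(428,560),E(456,543),E(355,270),E(333,293),E(428,597),E(402,576)]
fit([S[j] for j in k],Q,[.42,-.23,-.1])
E
python3 m2.py | sed -n '/front/,$p'
```

```text
front
[0.6117 0.3015 0.068 ]
[0.6277 0.3033 0.068 ]
[ 0.6338 -0.0164  0.068 ]
[ 0.6484 -0.0163  0.068 ]
[0.6457 0.3288 0.012 ]
[0.613  0.2856 0.062 ]
[0.4136 0.2501 0.062 ]
[ 0.4186 -0.037   0.062 ]
yaw 3.9746678209777473 3.7172372653934422 0.3186767815990309 0.32023531818194817
left end yaw 10.090974360056386 0.20249908398584096
[0.5273 0.135  0.0719] 4.12 [[-0.1, -1.3], [-0.5, -0.9], [-1.1, 1.0], [0.0, 1.0], [1.6, 1.1]]
sq
[ 0.4202 -0.2258 -0.0996] -5.71 [[-3.3, 1.8], [0.5, -1.6], [0.7, -1.0], [-1.7, 4.7], [0.8, -1.0], [1.3, -0.5], [1.2, -1.5], [0.7, -0.9]]
```

Call:
drive_tool(
  rows=[
    [[0,0,0],[-1.55,-4.8,-2.5],5],
    [[0,0,0],[-1.55,-4.8,-2.5],4],
    [[0,0,0],[-1.55,-4.8,-2.5],4],
    [[0,0,0],[-1.55,-4.8,-2.5],4],
    [[0,0,0],[-1.55,-4.8,-2.5],4],
    [[0,0,0],[-1.55,-4.8,-2.5],4],
    [[0,0,0],[-1.6,-4.6,-2.5],4],
    [[0,0,0],[0,0,-4.5],4],
  ],
)

```text
clock: 3.08
position: [0.4211, -0.2322, 0.1111]
ee_rot: [0.003, 0.432, 0.902, -0.001]
contact_force: [0.7, -0.6, -0.2]
width: 0.0398
gripper_force: 0.0
```

Call:
drive_tool(
  rows=[
    [[0,0,0],[0,0,-3],4],
    [[0,0,0],[0,0,-2],4],
    [[0,0,0],[0,0,-1],4],
    [[0,0,0],[0,0,0],4],
    [[0,0,0],[0,0,0],4],
  ],
)

```text
clock: 3.7
position: [0.4209, -0.229, 0.0512]
ee_rot: [0.001, 0.43, 0.903, -0.0]
contact_force: [0.2, 0.4, -0.6]
width: 0.0399
gripper_force: 0.0
```

```bash
python3 - <<'E'
from h import *
c,im=snap('wrist','w3.png'); s=manip.get_state();print(s['position'],s['ee_rot'],s['contact_force'])
E
```

```text
[ 0.42091915 -0.22909362  0.05124927] [ 1.06613258e-03  4.30156971e-01  9.02753464e-01 -1.62865992e-04] [-0.40910828  0.97023249  0.26275367]
```

View pics/w3.png

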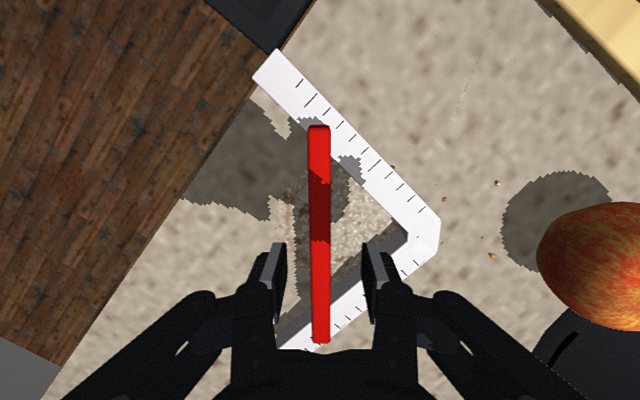

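The bar sits centred between the open jaws, running from (319,126) to (320,343). I'll check the offset along the bar and the yaw.

```bash
python3 - <<'E'
from h import *
c=eyes.get_calibration('wrist')
a,b=[ray(c,*p,.034) for p in((318.5,126),(321,343))];d=a-b
print(a,b,(a+b)/2,np.linalg.norm(d),np.degrees(np.arctan2(d[1],d[0])))
E
```

```text
[ 0.37567233 -0.17699973  0.034     ] [ 0.46192947 -0.28204648  0.034     ] [ 0.4188009  -0.22952311  0.034     ] 0.13592319494894253 129.39047700236526
```

Call:
drive_tool(
  rows=[
    [[0,0,0],[-0.2,0,-1.2],4],
    [[0,0,0],[0,0,-1.2],4],
    [[0,0,0],[0,0,-0.9],4],
    [[0,0,0],[0,0,0],4],
    [[0,0,0],[0,0,0],0],
    [[0,0,0],[0,0,0],0],
    [[0,0,0],[0,0,0],0],
    [[0,0,0],[0,0,0],0],
  ],
  force=100,
)

```text
clock: 4.75
position: [0.4184, -0.229, 0.0177]
ee_rot: [0.0, 0.43, 0.903, -0.0]
contact_force: [-0.8, -0.9, 4.2]
width: 0.0103
gripper_force: 98.0
```

Call:
drive_tool(
  rows=[
    [[0,0,0],[0,0,0],0],
    [[0,0,0],[0,0,0],0],
  ],
)

```text
clock: 5.0
position: [0.4184, -0.229, 0.0178]
ee_rot: [0.0, 0.43, 0.903, -0.0]
contact_force: [-0.6, -0.5, 5.1]
width: 0.0104
gripper_force: 98.2
```

Call:
drive_tool(
  rows=[
    [[0,0,0],[0,0,1],0],
    [[0,0,0],[0,0,2.5],0],
    [[0,0,0],[0,0,3.5],0],
    [[0,0,0],[0,0,3.5],0],
    [[0,0,0],[0.3,1,2.5],0],
    [[0,0,0],[0.6,2.2,1],0],
    [[0,0,0],[0.8,3,0],0],
    [[0,0,0.015],[0.9,3.4,0],0],
  ],
)

```text
clock: 6.0
position: [0.4439, -0.1319, 0.1574]
ee_rot: [-0.0, 0.424, 0.906, 0.0]
contact_force: [0.5, -0.4, -2.5]
width: 0.0106
gripper_force: 97.7
```

Call:
drive_tool(
  rows=[
    [[0,0,0.02],[1,3.6,0],0],
    [[0,0,0.02],[1,3.6,0],0],
    [[0,0,0.02],[1,3.6,0],0],
    [[0,0,0.02],[1,3.6,0],0],
    [[0,0,0.02],[1,3.6,0],0],
    [[0,0,0.02],[1,3.6,0],0],
    [[0,0,0.02],[1,3.6,0],0],
    [[0,0,0.0195],[0.8,3,0],0],
  ],
)

```text
clock: 7.0
position: [0.5217, 0.1506, 0.157]
ee_rot: [-0.001, 0.349, 0.937, -0.0]
contact_force: [-0.0, 0.2, -2.5]
width: 0.0106
gripper_force: 97.7
```

Call:
drive_tool(
  rows=[
    [[0,0,0],[0.7,2.5,0],0],
    [[0,0,0],[0.5,2,0],0],
    [[0,0,0],[0.3,1.4,0],0],
    [[0,0,0],[0.3,0.6,0],0],
    [[0,0,0],[0,0,0],0],
    [[0,0,0],[0,0,0],0],
    [[0,0,0],[0,0,0],0],
  ],
)

```text
clock: 7.88
position: [0.54, 0.2135, 0.1574]
ee_rot: [-0.0, 0.35, 0.937, -0.0]
contact_force: [0.3, 0.4, -1.5]
width: 0.0101
gripper_force: 97.8
```

```bash
python3 - <<'E'
from h import *
c,im=snap('wrist','w4.png'); np.savez('w4.npz',K=c['camera_matrix'],V=c['view']);s=manip.get_state();print(s['position'],s['ee_rot'],s['contact_force'],s['moment'])
q=s['ee_rot'];print('sqyaw',2*np.degrees(np.arctan2(q[2],q[1]))-135)
E
```

```text
[0.54005449 0.21365002 0.15739129] [ 9.13534547e-06  3.50375285e-01  9.36609393e-01 -6.13185613e-05] [ 0.67885911 -0.23018073 -2.22568919] [-0.00585262 -0.01801389  0.01163947]
sqyaw 3.9794580255738765
```

View pics/w4.png

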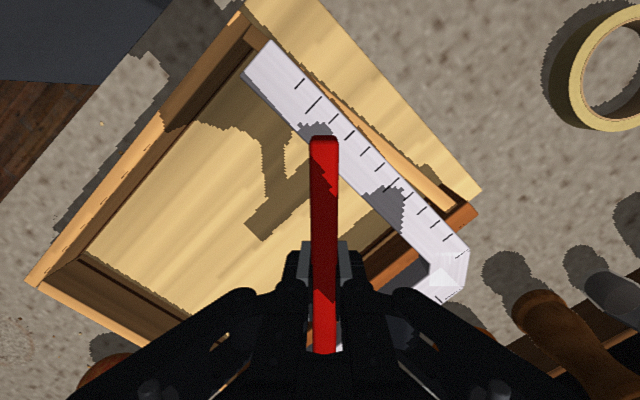

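The square is held straight in the jaws above the box, but about 2.5 cm too far left. I can see the board's far-left corner at (481,190) and the front's outer corner at (478,212).

```bash
python3 - <<'E'
from h import *
c=eyes.get_calibration('wrist')
th=np.radians(4.05);R=np.array([[np.cos(th),-np.sin(th)],[np.sin(th),np.cos(th)]])
for p,z,b in(((481,190),.012,(.135,.185)),((478,212),.068,(.111,.161)),((25,282),.062,(-.117,-.15))):
    w=ray(c,*p,z);print(w.round(4),'board origin',(w[:2]-R@b).round(4))
E
```

```text
[0.6449 0.328  0.012 ] board origin [0.5233 0.134 ]
[0.6258 0.3043 0.068 ] board origin [0.5265 0.1359]
[ 0.4205 -0.0383  0.062 ] board origin [0.5266 0.1195]
```

Call:
drive_tool(
  rows=[
    [[0,0,0],[-0.4,-1.2,0],0],
    [[0,0,0],[-0.4,-1.4,0],0],
    [[0,0,0],[0,0,-1],0],
    [[0,0,0],[0,0,-1],0],
    [[0,0,0],[0,0,0],0],
  ],
)

```text
clock: 8.55
position: [0.5313, 0.1881, 0.1359]
ee_rot: [-0.001, 0.35, 0.937, -0.001]
contact_force: [0.2, 0.9, -2.2]
width: 0.0103
gripper_force: 97.9
```

Call:
drive_tool(
  rows=[
    [[0,0,0],[0,0,-2],0],
    [[0,0,0],[0,0,-2],0],
    [[0,0,0],[0,0,-2],0],
    [[0,0,0],[0,0,-2],0],
    [[0,0,0],[0,0,-1.4],0],
    [[0,0,0],[0,0,-0.7],0],
    [[0,0,0],[0,0,-0.3],0],
    [[0,0,0],[0,0,0],0],
  ],
)

```text
clock: 9.55
position: [0.5325, 0.1883, 0.0336]
ee_rot: [0.0, 0.35, 0.937, 0.0]
contact_force: [-0.6, 0.5, -2.7]
width: 0.0105
gripper_force: 97.9
```

```bash
cat > st.py <<'E'
from h import *
s=manip.get_state();q=s['ee_rot'];y=2*np.arctan2(q[2],q[1])-np.radians(135)
th=.0707;R=np.array([[np.cos(th),-np.sin(th)],[np.sin(th),np.cos(th)]])
f=s['contact_force'];b=R.T@f[:2];p=s['position'];pb=R.T@(p[:2]-[.5233,.134])*1000
print('t',round(s['clock'],2),'pb mm',pb.round(2),'z',p[2].round(4),'yaw',y.round(4),'Fb',b.round(2),'Fz',f[2].round(1),'M',s['moment'].round(3))
E
python3 st.py
```

```text
t 9.55 pb mm [13.02 53.51] z 0.0336 yaw 0.0701 Fb [-0.53  0.57] Fz -2.7 M [ 0.003  0.075 -0.022]
```

Call:
drive_tool(
  rows=[
    [[0,0,0],[0.18,0.013,-0.1],0],
    [[0,0,0],[0.18,0.013,-0.1],0],
    [[0,0,0],[0.18,0.013,0],0],
    [[0,0,0],[0.18,0.013,0],0],
    [[0,0,0],[0.18,0.013,0],0],
    [[0,0,0],[0.18,0.013,0],0],
    [[0,0,0],[0.12,0.009,0],0],
    [[0,0,0],[0.12,0.009,0],0],
  ],
)

```text
clock: 10.55
position: [0.5454, 0.1892, 0.0313]
ee_rot: [-0.0, 0.35, 0.937, 0.0]
contact_force: [-0.5, 0.9, -3.5]
width: 0.0103
gripper_force: 97.9
```

Call:
drive_tool(
  rows=[
    [[0,0,0],[0.06,0.004,0],0],
    [[0,0,0],[0.06,0.004,0],0],
    [[0,0,0],[0.06,0.004,0],0],
    [[0,0,0],[0.06,0.004,0],0],
    [[0,0,0],[0.06,0.004,0],0],
    [[0,0,0],[0.06,0.004,0],0],
  ],
)

```text
clock: 11.3
position: [0.549, 0.1894, 0.0313]
ee_rot: [0.0, 0.35, 0.937, 0.0]
contact_force: [-0.1, -1.2, -2.7]
width: 0.0101
gripper_force: 97.9
```

```bash
python3 st.py
```

```text
t 11.3 pb mm [29.55 53.45] z 0.0313 yaw 0.0702 Fb [-0.17 -1.22] Fz -2.7 M [-0.035  0.086 -0.02 ]
```

Call:
drive_tool(
  rows=[
    [[0,0,0],[0.06,0.004,0],0],
    [[0,0,0],[0.06,0.004,0],0],
    [[0,0,0],[0.06,0.004,0],0],
    [[0,0,0],[0,0,0],0],
  ],
)

```text
clock: 11.8
position: [0.5508, 0.1895, 0.0313]
ee_rot: [0.0, 0.35, 0.937, 0.0]
contact_force: [-0.6, 0.7, -2.8]
width: 0.0108
gripper_force: 97.9
```

```bash
python3 st.py
```

```text
t 11.8 pb mm [31.36 53.45] z 0.0313 yaw 0.0701 Fb [-0.52  0.69] Fz -2.8 M [ 0.033  0.02  -0.046]
```

Call:
drive_tool(
  rows=[
    [[0,0,0],[0.05,0.004,0],0],
    [[0,0,0],[0.05,0.004,0],0],
    [[0,0,0],[0.05,0.003,0],0],
  ],
)

```text
clock: 12.18
position: [0.5523, 0.1896, 0.0313]
ee_rot: [0.0, 0.35, 0.937, 0.0]
contact_force: [-1.1, -0.6, -1.8]
width: 0.0104
gripper_force: 97.9
```

Call:
drive_tool(
  rows=[
    [[0,0,0],[0.05,0.004,0],0],
    [[0,0,0],[0.05,0.003,0],0],
  ],
)

```text
clock: 12.42
position: [0.5533, 0.1897, 0.0313]
ee_rot: [0.0, 0.35, 0.937, 0.0]
contact_force: [1.0, -0.3, -2.2]
width: 0.0105
gripper_force: 97.9
```

Call:
drive_tool(
  rows=[
    [[0,0,0],[0.05,0.004,0],0],
    [[0,0,0],[0.05,0.003,0],0],
    [[0,0,0],[0,0,0],0],
  ],
)

```text
clock: 12.8
position: [0.5543, 0.1898, 0.0313]
ee_rot: [0.0, 0.35, 0.937, 0.0]
contact_force: [0.1, 0.2, -2.7]
width: 0.0104
gripper_force: 97.9
```

```bash
python3 st.py
```

```text
t 12.8 pb mm [34.87 53.43] z 0.0313 yaw 0.0701 Fb [0.15 0.16] Fz -2.7 M [-0.013 -0.013  0.02 ]
```

Call:
drive_tool(
  rows=[
    [[0,0,0],[0.05,0.004,0],0],
    [[0,0,0],[0.05,0.003,0],0],
  ],
)

```text
clock: 13.05
position: [0.5552, 0.1898, 0.0313]
ee_rot: [-0.0, 0.35, 0.937, 0.0]
contact_force: [0.2, -0.1, -4.5]
width: 0.0104
gripper_force: 97.7
```

```bash
python3 st.py
```

```text
t 13.05 pb mm [35.75 53.42] z 0.0313 yaw 0.07 Fb [ 0.15 -0.1 ] Fz -4.5 M [-0.053  0.092  0.009]
```

Call:
drive_tool(
  rows=[
    [[0,0,0],[0.05,0.004,0],0],
    [[0,0,0],[0.05,0.003,0],0],
  ],
)

```text
clock: 13.3
position: [0.5561, 0.1899, 0.0312]
ee_rot: [-0.0, 0.35, 0.937, -0.0]
contact_force: [0.2, 0.2, -2.9]
width: 0.0104
gripper_force: 97.8
```

```bash
python3 st.py
```

```text
t 13.3 pb mm [36.7  53.44] z 0.0312 yaw 0.0701 Fb [0.21 0.16] Fz -2.9 M [-0.016  0.053 -0.004]
```

Call:
drive_tool(
  rows=[
    [[0,0,0],[0.05,0.004,0],0],
    [[0,0,0],[0.05,0.003,0],0],
  ],
)

```text
clock: 13.55
position: [0.5572, 0.1899, 0.0312]
ee_rot: [-0.0, 0.35, 0.937, -0.0]
contact_force: [-0.1, -0.5, -3.2]
width: 0.0105
gripper_force: 97.7
```

```bash
python3 st.py
```

```text
t 13.55 pb mm [37.72 53.41] z 0.0312 yaw 0.0701 Fb [-0.14 -0.52] Fz -3.2 M [-0.023  0.115  0.01 ]
```

Call:
drive_tool(
  rows=[
    [[0,0,0],[0.05,0.004,0],0],
    [[0,0,0],[0.05,0.003,0],0],
  ],
)

```text
clock: 13.8
position: [0.5579, 0.19, 0.0312]
ee_rot: [-0.0, 0.35, 0.937, -0.0]
contact_force: [-1.1, 0.4, -3.0]
width: 0.0103
gripper_force: 97.7
```

```bash
python3 st.py
```

```text
t 13.8 pb mm [38.5  53.42] z 0.0312 yaw 0.0697 Fb [-1.11  0.53] Fz -3.0 M [ 0.012  0.241 -0.105]
```

Call:
drive_tool(
  rows=[
    [[0,0,0],[0.03,0.002,0],0],
    [[0,0,0],[0,0,0],0],
  ],
)

```text
clock: 14.05
position: [0.558, 0.1901, 0.0312]
ee_rot: [-0.0, 0.35, 0.937, -0.0]
contact_force: [-2.0, 0.7, -2.2]
width: 0.01
gripper_force: 97.8
```

```bash
python3 st.py
```

```text
t 14.05 pb mm [38.59 53.49] z 0.0312 yaw 0.0698 Fb [-1.99  0.88] Fz -2.2 M [ 0.037  0.373 -0.144]
```

Call:
drive_tool(
  rows=[
    [[0,0,0],[0.05,0.004,0],0],
    [[0,0,0],[0.03,0.002,0],0],
    [[0,0,0],[0,0,0],0],
    [[0,0,0],[0,0,0],0],
  ],
)

```text
clock: 14.55
position: [0.5582, 0.1901, 0.0311]
ee_rot: [-0.001, 0.35, 0.937, -0.0]
contact_force: [-6.3, -0.2, -1.8]
width: 0.0102
gripper_force: 98.0
```

```bash
python3 st.py
```

```text
t 14.55 pb mm [38.77 53.45] z 0.0311 yaw 0.0698 Fb [-6.32  0.22] Fz -1.8 M [-0.006  0.817 -0.317]
```

Call:
drive_tool(
  rows=[
    [[0,0,-0.004],[0,0,0],0],
    [[0,0,0],[0,0,0],0],
    [[0,0,0],[0,0,0],0],
  ],
)

```text
clock: 14.92
position: [0.5582, 0.1901, 0.031]
ee_rot: [-0.001, 0.352, 0.936, -0.001]
contact_force: [-4.8, 0.9, -0.7]
width: 0.0105
gripper_force: 97.9
```

```bash
python3 st.py;python3 -c "
from h import *
import numpy as np
m=[]
for i in range(3):
    eyes.get_image('side');s=manip.get_state();m.append(np.r_[s['contact_force'],s['moment']])
print(np.mean(m,0).round(3))"
```

```text
t 14.93 pb mm [38.79 53.47] z 0.031 yaw 0.0665 Fb [-4.76  1.26] Fz -0.7 M [ 0.046  0.845 -0.138]
[-4.871  0.577 -1.765  0.043  0.839 -0.081]
```

Call:
drive_tool(
  rows=[
    [[0,0,0],[-0.006,0.1,0],0],
    [[0,0,0],[-0.006,0.1,0],0],
    [[0,0,0],[-0.006,0.1,0],0],
    [[0,0,0],[-0.006,0.1,0],0],
    [[0,0,0],[-0.006,0.1,0],0],
    [[0,0,0],[-0.006,0.1,0],0],
    [[0,0,0],[-0.006,0.1,0],0],
    [[0,0,0],[0,0,0],0],
  ],
)

```text
clock: 16.08
position: [0.5578, 0.1964, 0.0308]
ee_rot: [-0.001, 0.352, 0.936, -0.001]
contact_force: [-4.3, 0.1, -2.4]
width: 0.0102
gripper_force: 97.9
```

```bash
sed -i 's/th=.0707/th=.066/' st.py; python3 st.py
```

```text
t 16.07 pb mm [38.54 60.04] z 0.0308 yaw 0.0668 Fb [-4.27  0.42] Fz -2.4 M [-0.233  0.881 -0.089]
```

Call:
drive_tool(
  rows=[
    [[0,0,0],[-0.005,0.08,0],0],
    [[0,0,0],[-0.005,0.08,0],0],
    [[0,0,0],[-0.005,0.08,0],0],
    [[0,0,0],[-0.005,0.08,0],0],
    [[0,0,0],[-0.005,0.08,0],0],
    [[0,0,0],[-0.005,0.08,0],0],
    [[0,0,0],[-0.005,0.08,0],0],
    [[0,0,0],[0,0,0],0],
  ],
)

```text
clock: 17.08
position: [0.5574, 0.2021, 0.0309]
ee_rot: [-0.001, 0.352, 0.936, -0.001]
contact_force: [-5.8, -1.3, -2.7]
width: 0.0102
gripper_force: 97.9
```

```bash
python3 st.py
```

```text
t 17.07 pb mm [38.55 65.68] z 0.0309 yaw 0.0669 Fb [-5.89 -0.92] Fz -2.7 M [-0.271  0.811 -0.117]
```

Call:
drive_tool(
  rows=[
    [[0,0,0],[-0.005,0.08,0],0],
    [[0,0,0],[-0.005,0.08,0],0],
    [[0,0,0],[-0.005,0.08,0],0],
    [[0,0,0],[-0.005,0.08,0],0],
    [[0,0,0],[-0.005,0.08,0],0],
    [[0,0,0],[-0.005,0.08,0],0],
  ],
)

```text
clock: 17.82
position: [0.5572, 0.206, 0.0309]
ee_rot: [-0.001, 0.351, 0.936, -0.002]
contact_force: [-4.4, -4.6, -2.5]
width: 0.0103
gripper_force: 98.0
```

```bash
python3 st.py
```

```text
t 17.82 pb mm [38.56 69.56] z 0.0309 yaw 0.0676 Fb [-4.74 -4.31] Fz -2.5 M [-0.886  0.775 -0.146]
```

Call:
drive_tool(
  rows=[
    [[0,0,0],[-0.004,0.06,0],0],
    [[0,0,0],[-0.004,0.06,0],0],
    [[0,0,0],[-0.004,0.06,0],0],
    [[0,0,0],[-0.004,0.06,0],0],
    [[0,0,0],[-0.004,0.06,0],0],
    [[0,0,0],[-0.004,0.06,0],0],
  ],
)

```text
clock: 18.58
position: [0.5569, 0.2089, 0.0309]
ee_rot: [-0.001, 0.351, 0.936, -0.002]
contact_force: [-4.8, -6.0, -1.8]
width: 0.0098
gripper_force: 98.0
```

```bash
python3 st.py
```

```text
t 18.57 pb mm [38.42 72.52] z 0.0309 yaw 0.068 Fb [-5.2  -5.66] Fz -1.8 M [-0.93   0.864 -0.012]
```

Call:
drive_tool(
  rows=[
    [[0,0,0],[-0.004,0.06,0],0],
    [[0,0,0],[-0.004,0.06,0],0],
    [[0,0,0],[-0.004,0.06,0],0],
    [[0,0,0],[-0.004,0.06,0],0],
    [[0,0,0],[-0.004,0.06,0],0],
  ],
)

```text
clock: 19.2
position: [0.5566, 0.2119, 0.0308]
ee_rot: [-0.001, 0.351, 0.936, -0.002]
contact_force: [-4.4, -6.3, -2.1]
width: 0.0103
gripper_force: 98.0
```

```bash
python3 st.py
```

```text
t 19.2 pb mm [38.35 75.52] z 0.0308 yaw 0.0681 Fb [-4.81 -5.99] Fz -2.1 M [-0.948  0.891  0.051]
```

Call:
drive_tool(
  rows=[
    [[0,0,0],[-0.004,0.05,0],0],
    [[0,0,0],[-0.004,0.05,0],0],
    [[0,0,0],[-0.003,0.05,0],0],
    [[0,0,0],[-0.003,0.05,0],0],
  ],
)

```text
clock: 19.7
position: [0.5564, 0.2139, 0.0308]
ee_rot: [-0.001, 0.351, 0.936, -0.002]
contact_force: [-5.1, -5.0, -1.5]
width: 0.0101
gripper_force: 98.0
```

```bash
python3 st.py
```

```text
t 19.7 pb mm [38.34 77.55] z 0.0308 yaw 0.0682 Fb [-5.4  -4.64] Fz -1.5 M [-1.015  0.784  0.044]
```

Call:
drive_tool(
  rows=[
    [[0,0,0],[-0.004,0.05,0],0],
    [[0,0,0],[-0.004,0.05,0],0],
    [[0,0,0],[-0.003,0.05,0],0],
    [[0,0,0],[0,0,0],0],
  ],
)

```text
clock: 20.2
position: [0.5563, 0.2155, 0.0308]
ee_rot: [-0.001, 0.351, 0.936, -0.002]
contact_force: [-4.0, -5.0, -1.9]
width: 0.0105
gripper_force: 98.0
```

```bash
python3 st.py
```

```text
t 20.2 pb mm [38.35 79.11] z 0.0308 yaw 0.0682 Fb [-4.33 -4.68] Fz -1.9 M [-0.871  0.781  0.027]
```

Call:
drive_tool(
  rows=[
    [[0,0,0],[-0.003,0.05,0],0],
    [[0,0,0],[-0.003,0.05,0],0],
    [[0,0,0],[-0.003,0.05,0],0],
    [[0,0,0],[0,0,0],0],
  ],
)

```text
clock: 20.7
position: [0.5562, 0.217, 0.0307]
ee_rot: [-0.001, 0.351, 0.936, -0.002]
contact_force: [-3.7, -5.5, -3.1]
width: 0.0105
gripper_force: 98.0
```

```bash
python3 st.py
```

```text
t 20.7 pb mm [38.32 80.64] z 0.0307 yaw 0.0682 Fb [-4.03 -5.21] Fz -3.1 M [-0.913  0.796 -0.016]
```

Call:
drive_tool(
  rows=[
    [[0,0,0],[-0.003,0.05,0],0],
    [[0,0,0],[-0.003,0.05,0],0],
    [[0,0,0],[0,0,0],0],
  ],
)

```text
clock: 21.08
position: [0.5562, 0.218, 0.0307]
ee_rot: [-0.001, 0.351, 0.936, -0.002]
contact_force: [-4.7, -5.0, -2.7]
width: 0.0103
gripper_force: 98.0
```

```bash
python3 st.py
```

```text
t 21.07 pb mm [38.33 81.61] z 0.0307 yaw 0.0681 Fb [-5.01 -4.73] Fz -2.7 M [-0.914  0.797  0.018]
```

Call:
drive_tool(
  rows=[
    [[0,0,0],[-0.003,0.05,0],0],
    [[0,0,0],[-0.003,0.05,0],0],
    [[0,0,0],[0,0,0],0],
  ],
)

```text
clock: 21.45
position: [0.5561, 0.219, 0.0307]
ee_rot: [-0.001, 0.351, 0.936, -0.002]
contact_force: [-4.4, -5.8, -3.1]
width: 0.0101
gripper_force: 98.0
```

```bash
python3 st.py
```

```text
t 21.45 pb mm [38.32 82.63] z 0.0307 yaw 0.0682 Fb [-4.78 -5.5 ] Fz -3.1 M [-0.915  0.839 -0.012]
```

Call:
drive_tool(
  rows=[
    [[0,0,0],[-0.003,0.05,0],0],
    [[0,0,0],[-0.003,0.05,0],0],
    [[0,0,0],[0,0,0],0],
  ],
)

```text
clock: 21.82
position: [0.556, 0.22, 0.0307]
ee_rot: [-0.001, 0.351, 0.936, -0.002]
contact_force: [-4.6, -5.2, -1.9]
width: 0.0102
gripper_force: 98.0
```

```bash
python3 st.py
```

```text
t 21.82 pb mm [38.28 83.62] z 0.0307 yaw 0.0682 Fb [-4.93 -4.93] Fz -1.9 M [-0.918  0.82   0.078]
```

Call:
drive_tool(
  rows=[
    [[0,0,0],[-0.003,0.05,0],0],
    [[0,0,0],[-0.003,0.05,0],0],
    [[0,0,0],[0,0,0],0],
  ],
)

```text
clock: 22.2
position: [0.556, 0.2203, 0.0307]
ee_rot: [-0.001, 0.351, 0.936, -0.003]
contact_force: [-4.3, -7.3, -1.7]
width: 0.0101
gripper_force: 98.0
```

```bash
python3 st.py
```

```text
t 22.2 pb mm [38.34 83.95] z 0.0307 yaw 0.0685 Fb [-4.75 -7.01] Fz -1.7 M [-1.2    0.73   0.007]
```

Call:
drive_tool(
  rows=[
    [[0,0,0],[0.03,0.02,0],0],
    [[0,0,0],[0.03,0.02,0],0],
    [[0,0,0],[0.03,0.02,0],0],
    [[0,0,0],[0,0,0],0],
    [[0,0,0],[0,0,0],0],
  ],
)

```text
clock: 22.82
position: [0.5561, 0.2204, 0.0306]
ee_rot: [-0.001, 0.351, 0.936, -0.004]
contact_force: [-5.5, -8.2, -0.5]
width: 0.0105
gripper_force: 98.2
```

```bash
python3 st.py
```

```text
t 22.82 pb mm [38.45 84.06] z 0.0306 yaw 0.0682 Fb [-6.03 -7.87] Fz -0.5 M [-1.417  0.907 -0.126]
```

Call:
drive_tool(
  rows=[
    [[0,0,0],[0.04,0.02,0],0],
    [[0,0,0],[0.04,0.02,0],0],
    [[0,0,0],[0.04,0.02,0],0],
    [[0,0,0],[0.03,0,0],0],
    [[0,0,0],[0,0,0],0],
    [[0,0,0],[0,0,0],0],
  ],
)

```text
clock: 23.58
position: [0.5562, 0.2205, 0.0305]
ee_rot: [-0.002, 0.351, 0.936, -0.005]
contact_force: [-7.5, -8.9, 0.1]
width: 0.0105
gripper_force: 98.6
```

```bash
python3 st.py
```

```text
t 23.57 pb mm [38.54 84.16] z 0.0305 yaw 0.0682 Fb [-8.12 -8.4 ] Fz 0.1 M [-1.548  1.176 -0.196]
```

```bash
cat >> st.py <<'E'
from scipy.spatial.transform import Rotation as Ro
T=Ro.from_quat([*q[1:],q[0]]).as_matrix();print('tool z axis',T[:,2].round(4))
E
python3 st.py
```

```text
t 23.57 pb mm [38.54 84.16] z 0.0305 yaw 0.0682 Fb [-8.12 -8.4 ] Fz 0.1 M [-1.548  1.176 -0.196]
tool z axis [-0.0075 -0.007  -0.9999]
```

Call:
drive_tool(
  rows=[
    [[0.004,-0.004,0],[0.03,0.02,0],0],
    [[0.004,-0.004,0],[0.03,0.02,0],0],
    [[0.003,-0.003,0],[0.03,0.02,0],0],
    [[0,0,0],[0,0,0],0],
    [[0,0,0],[0,0,0],0],
  ],
)

```text
clock: 24.2
position: [0.5562, 0.2205, 0.03]
ee_rot: [0.0, 0.351, 0.936, 0.002]
contact_force: [-8.4, -10.8, -1.2]
width: 0.0106
gripper_force: 98.4
```

```bash
python3 st.py
```

```text
t 24.2 pb mm [38.55 84.14] z 0.03 yaw 0.0685 Fb [ -9.09 -10.24] Fz -1.2 M [-1.836  1.373 -0.136]
tool z axis [ 0.0014  0.0028 -1.    ]
```

Call:
drive_tool(
  rows=[
    [[0,0,0],[0.04,0.015,0],0],
    [[0,0,0],[0.04,0.015,0],0],
    [[0,0,0],[0.04,0.015,0],0],
    [[0,0,0],[0,0,0],0],
    [[0,0,0],[0,0,0],0],
    [[0,0,0],[0,0,0],0],
    [[0,0,0],[0,0,0],0],
    [[0,0,0],[0,0,0],0],
  ],
)

```text
clock: 25.2
position: [0.5562, 0.2205, 0.03]
ee_rot: [-0.001, 0.351, 0.936, 0.001]
contact_force: [-10.9, -11.0, 1.7]
width: 0.0099
gripper_force: 98.7
```

```bash
python3 st.py; python3 -c "
from h import *
snap('wrist','w5.png')
im=cv2.imread('pics/w5.png');cv2.imwrite('pics/c5.png',cv2.resize(im[0:300,200:600],None,fx=2,fy=2,interpolation=cv2.INTER_CUBIC))"
```

```text
t 25.2 pb mm [38.55 84.15] z 0.03 yaw 0.0687 Fb [-11.57 -10.26] Fz 1.7 M [-2.013  1.638 -0.153]
tool z axis [-0.001   0.0019 -1.    ]
```

View pics/c5.png

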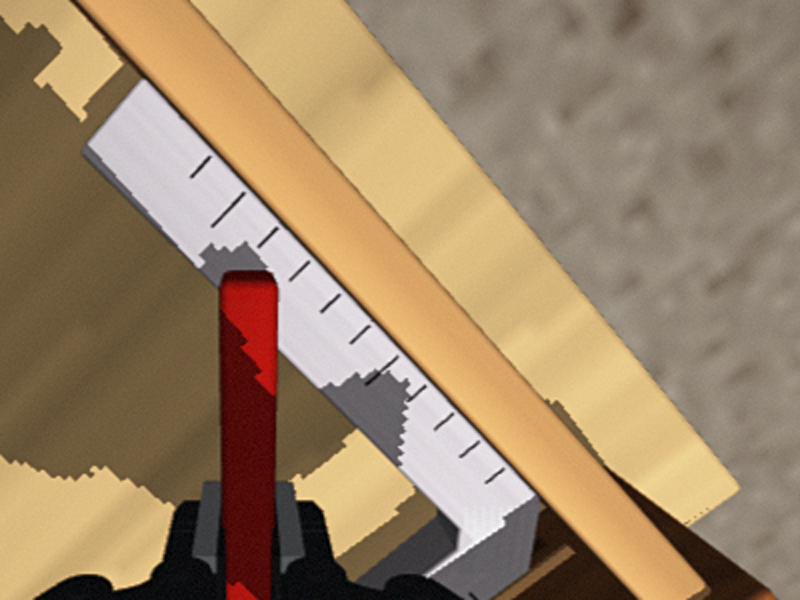

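The left leg lies along the left end with no visible gap. I'll compare the left end's angle (outer top edge (190,0)-(705,588)) with the board edge ((345,0)-(738,488)).

```bash
python3 - <<'E'
from h import *
c=eyes.get_calibration('wrist')
for a,b,z in(((345,0),(738,488),.012),((190,0),(705,588),.062),((83,5),(540,497),.062),((145,78),(535,495),.030)):
    A,B=[ray(c,p[0]/2-.25+200,p[1]/2-.25,z) for p in(a,b)];d=B-A;print(np.arctan2(d[1],d[0]).round(4),np.linalg.norm(d).round(3))
im=cv2.imread('pics/w5.png')
lsd=cv2.createLineSegmentDetector().detect(cv2.cvtColor(im[:300],cv2.COLOR_BGR2GRAY))[0][:,0]
for l in lsd:
    if np.hypot(*(l[:2]-l[2:]))>80: 
        out=[]
        for z in(.012,.03,.062):
            d=ray(c,*l[2:],z)-ray(c,*l[:2],z);out.append(round(float(np.arctan(d[1]/d[0])),4))
        print(l.round(1),out)
E
python3 st.py
```

```text
0.0613 0.168
0.0607 0.143
0.0616 0.114
0.0636 0.132
[501.7 232.1 586.  295.6] [0.2333, 0.2333, 0.2333]
[466.2 246.2 272.3  40.1] [0.0661, 0.0661, 0.0661]
[243.6  72.7 298.2 133.2] [0.0094, 0.0094, 0.0094]
[239.5  -0.7 520.2 299.7] [0.0655, 0.0655, 0.0655]
[551.2 289.9 472.4 202.5] [0.073, 0.073, 0.073]
[295.8   0.5 474.5 201.8] [0.0678, 0.0678, 0.0678]
[ 5.699e+02  2.438e+02  3.703e+02 -2.000e-01] [0.0676, 0.0676, 0.0676]
[123.7   0.2   0.3 180.8] [-1.5044, -1.5044, -1.5044]
[4.712e+02 2.026e+02 2.913e+02 1.000e-01] [0.0663, 0.0663, 0.0663]
[137.8   0.4  51.1 125.1] [-1.504, -1.504, -1.504]
[ 22.6 136.5 114.8   0. ] [-1.5044, -1.5044, -1.5044]
t 25.25 pb mm [38.54 84.13] z 0.0299 yaw 0.0686 Fb [-12.01 -11.51] Fz 1.4 M [-2.026  1.629 -0.187]
tool z axis [-0.001   0.0019 -1.    ]
```

Call:
drive_tool(
  rows=[
    [[0,0,0],[0,0,0],0],
    [[0,0,0],[0,0,0],0],
    [[0,0,0],[0,0,0],0],
    [[0,0,0],[0,0,0],0],
    [[0,0,0],[0,0,0],0],
    [[0,0,0],[0,0,0],0],
    [[0,0,0],[0,0,0],0],
    [[0,0,0],[0,0,0],0],
  ],
)

```text
clock: 26.25
position: [0.5562, 0.2205, 0.0299]
ee_rot: [-0.001, 0.351, 0.936, 0.001]
contact_force: [-11.1, -12.4, 2.6]
width: 0.0099
gripper_force: 98.7
```

```bash
python3 st.py
```

```text
t 26.25 pb mm [38.53 84.16] z 0.0299 yaw 0.0687 Fb [-11.88 -11.68] Fz 2.6 M [-2.062  1.64  -0.185]
tool z axis [-0.001   0.0019 -1.    ]
```

Call:
drive_tool(
  rows=[
    [[-0.002,0.002,0],[-0.1,-0.1,0],0],
    [[-0.002,0.002,0],[-0.2,-0.15,0],0],
    [[-0.003,0.003,0],[-0.2,-0.2,0],0],
    [[-0.003,0.003,0],[-0.2,-0.3,0.1],0],
    [[0,0,0],[-0.2,-0.3,0.2],0],
    [[0,0,0],[-0.3,-0.4,0.3],0],
    [[0,0,0],[0,-0.1,0.4],0],
    [[0,0,0],[0,0,0],0],
  ],
)

```text
clock: 27.25
position: [0.5515, 0.21, 0.043]
ee_rot: [0.002, 0.352, 0.936, 0.002]
contact_force: [-0.3, -0.4, -2.7]
width: 0.0105
gripper_force: 100.8
```

```bash
python3 st.py
```

```text
t 27.25 pb mm [33.17 73.95] z 0.043 yaw 0.0659 Fb [-0.36 -0.37] Fz -2.7 M [-0.063  0.032  0.005]
tool z axis [ 0.0054  0.0018 -1.    ]
```

Call:
drive_tool(
  rows=[
    [[0,0,0],[0,0,1],0],
    [[-0.002,0.005,0],[0,0,2],0],
    [[0,0,0],[0,0,3],0],
    [[0,0,0],[0,0,3],0],
    [[0,0,0],[0,0,2],0],
    [[0,0,0],[-0.3,-1,0.7],0],
    [[0,0,0],[-0.7,-2.2,0],0],
    [[0,0,0],[-0.9,-3,0],0],
  ],
)

```text
clock: 28.25
position: [0.5292, 0.1461, 0.1573]
ee_rot: [-0.003, 0.352, 0.936, -0.002]
contact_force: [0.6, -0.5, -1.8]
width: 0.0103
gripper_force: 100.8
```

Call:
drive_tool(
  rows=[
    [[0,0,-0.021],[-1.06,-3.5,0],0],
    [[0,0,-0.021],[-1.06,-3.5,0],0],
    [[0,0,-0.021],[-1.06,-3.5,0],0],
    [[0,0,-0.021],[-1.06,-3.5,0],0],
    [[0,0,-0.021],[-1.06,-3.5,0],0],
    [[0,0,-0.021],[-1.06,-3.5,0],0],
    [[0,0,-0.021],[-1.06,-3.5,0],0],
    [[0,0,-0.021],[-1.06,-3.5,0],0],
  ],
)

```text
clock: 29.25
position: [0.4433, -0.1337, 0.1572]
ee_rot: [-0.003, 0.43, 0.903, -0.001]
contact_force: [0.6, -0.9, -3.3]
width: 0.0105
gripper_force: 100.8
```

Call:
drive_tool(
  rows=[
    [[0,0,0],[-0.9,-3,0],0],
    [[0,0,0],[-0.7,-2.4,0],0],
    [[0,0,0],[-0.6,-2,0],0],
    [[0,0,0],[-0.4,-1.2,0],0],
    [[0,0,0],[-0.2,-0.6,0],0],
    [[0,0,0],[-0.1,-0.5,0],0],
    [[0,0,0],[0,0,0],0],
    [[0,0,0],[0,0,0],0],
  ],
)

```text
clock: 30.25
position: [0.4171, -0.2287, 0.1583]
ee_rot: [-0.002, 0.429, 0.903, -0.001]
contact_force: [0.4, 0.3, -3.5]
width: 0.0106
gripper_force: 100.7
```

```bash
python3 st.py
```

```text
t 30.25 pb mm [-129.9  -354.86] z 0.1583 yaw -0.1012 Fb [0.41 0.26] Fz -3.5 M [ 0.019 -0.026 -0.006]
tool z axis [-0.0041  0.     -1.    ]
```

Call:
drive_tool(
  rows=[
    [[0,-0.004,0],[0,0,-2],0],
    [[0,0,0],[0,0,-3],0],
    [[0,0,0],[0,0,-3],0],
    [[0,0,0],[0,0,-3],0],
    [[0,0,0],[0,0,-1.5],0],
    [[0,0,0],[0,0,-0.8],0],
    [[0,0,0],[0,0,-0.3],0],
    [[0,0,0],[0,0,0],0],
  ],
)

```text
clock: 31.25
position: [0.4174, -0.2293, 0.0227]
ee_rot: [0.001, 0.429, 0.903, -0.0]
contact_force: [-0.0, 0.6, -2.8]
width: 0.0102
gripper_force: 100.8
```

Call:
drive_tool(
  rows=[
    [[0,0,0],[0,0,-0.15],0],
    [[0,0,0],[0,0,-0.15],0],
    [[0,0,0],[0,0,-0.1],0],
    [[0,0,0],[0,0,0],0],
    [[0,0,0],[0,0,0],0],
  ],
)

```text
clock: 31.88
position: [0.417, -0.2291, 0.0183]
ee_rot: [0.0, 0.429, 0.903, -0.0]
contact_force: [-0.1, 0.2, -3.5]
width: 0.0104
gripper_force: 100.8
```

Call:
drive_tool(
  rows=[
    [[0,0,0],[0,0,-0.06],0],
    [[0,0,0],[0,0,-0.06],0],
    [[0,0,0],[0,0,0],0],
    [[0,0,0],[0,0,0],0],
  ],
)

```text
clock: 32.38
position: [0.417, -0.2292, 0.0178]
ee_rot: [0.0, 0.429, 0.903, -0.0]
contact_force: [-2.2, 0.8, 6.2]
width: 0.0102
gripper_force: 102.1
```

Contact with the worktop (Fz went from -3 to +6 N), so I'll release and withdraw straight up.

Call:
drive_tool(
  rows=[
    [[0,0,0],[0,0,0],4],
    [[0,0,0],[0,0,0],4],
    [[0,0,0],[0,0,0],4],
    [[0,0,0],[0,0,0],4],
    [[0,0,0],[0,0,1],4],
    [[0,0,0],[0,0,3],4],
    [[0,0,0],[0,0,4],4],
    [[0,0,0],[0,0,4],4],
  ],
)

```text
clock: 33.38
position: [0.4169, -0.2291, 0.1389]
ee_rot: [0.0, 0.429, 0.903, -0.0]
contact_force: [0.4, -1.2, 0.1]
width: 0.04
gripper_force: 0.0
```

Call:
drive_tool(
  rows=[
    [[0,0,0],[0,0,4],4],
    [[0,0,0],[0,0,4],4],
    [[0,0,0],[0,0,0],4],
    [[0,0,0],[0,0,0],4],
  ],
)

```text
clock: 33.88
position: [0.4165, -0.2287, 0.217]
ee_rot: [-0.0, 0.429, 0.903, -0.0]
contact_force: [-0.1, -0.2, -0.4]
width: 0.0402
gripper_force: 0.0
```

```bash
python3 -c "
from h import *
snap('scene','s9.png')
im=cv2.imread('pics/s9.png');cv2.imwrite('pics/c9.png',cv2.resize(im[130:300,190:480],None,fx=2.75,fy=2.75,interpolation=cv2.INTER_CUBIC))"
```

```text
(no output)
```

View pics/c9.png

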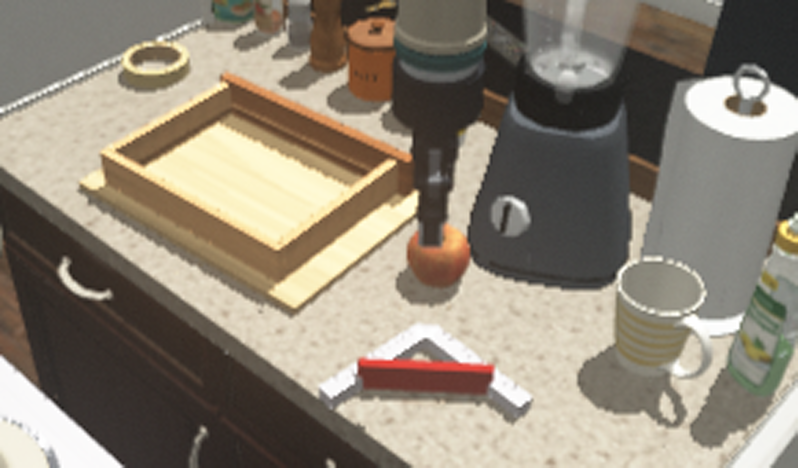

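The square lies flat on the bare worktop with its bar at crop (425,377), clear of the board. The box looks square, and the tape and mug stand where they were.

```bash
python3 -c "
from h import *
print(job.sign_off())"
```

```text
the job is handed in; nothing more can be done
None
```

The job is handed in: I pressed the corner square flush into the far left corner at about 12 N each way for over a second, camera angles put that corner within about 0.005 rad of square, and the square now lies flat on the bare worktop off the board.

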